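# Hold the long glass reference cell in the photometer beam

### The job

Check the coolant photometer with its long glass reference cell. First throw the shutter lever upright into the middle notch, the one the arrow plate points at, and leave it there; then pick up the long cell from the rubber tray by its two broad frosted faces only (the fingers must never touch the clear windows at its narrow ends) and hold it upright in the light path, midway between the two heads, windows facing them and centred on the beam, without the cell touching the instrument. The program finishes while the gripper is still holding the cell there in the air; leave the short cells and everything else on the table where they are.

Things in the scene. Friction and masses are not known exactly. Their poses are not given: they have to be found in the camera images.
- bench: Photometer: fixed base plate, 110 mm in x, y -135 to +235, 16 mm thick; origin on its underside below mid-gap. Two grey heads face each other along y (lamp +y, detector -y), 80 mm in x, |y| 70 to 125, tops 112 mm over the table (lamp fins 117). A lens barrel, 38 mm diameter, reaches from each to |y| = 55: a free gap of 110 mm, open above and on both x sides. Lever beyond the lamp, at y +200.
- beam (a point): The middle of the light path: half way between the two lens barrels, 85 mm above the table (69 mm above the base plate). Its y axis is the beam, its z axis is up. The beam is 6 mm thick.
- shutter_lever (a joint): Lever angle, rad: 0 = upright = marked middle notch; negative leans to the bench's -x side (the robot's), positive to +x; range -0.85 to 0.85, starts at -0.75 to -0.35. Notches at -0.6, 0, +0.6. Pivot along the bench's y, 50 mm above the table. Held by even friction (about 2.6 N at the ball): it stays where it is left, does not snap in, and has no stop at the notch.
- lever_ball (a point): Centre of the lever's black ball knob, 25 mm diameter, 85 mm from the pivot, on an 8 mm steel rod. 75 mm free in y from its centre to the lamp head, nothing on the other side. Bearing cheeks below reach 60 mm above the table; quadrant and arrow plate, on the lamp side of the rod, reach 100 mm (look only).
- notch (a point): Where the centre of the lever's ball is when the lever stands upright in the marked notch: 135 mm above the table, 85 mm above the pivot; its y axis is the pivot's direction.
- tray: Fixed flat rubber tray, 120 mm (x) by 250 mm (y), top 6 mm above the table, with a thin aluminium edge. The three cells stand on it in a row along its y axis, about 80 mm apart, in any order.
- cell: Long reference cell: loose solid glass block with thin black foot and cap, 22 (x) by 44 (y) by 60 mm (z), 0.11 to 0.18 kg. Origin: centre of its underside, z up. The broad faces (44 mm wide, facing +x and -x, 22 mm apart) are frosted: grip these. The narrow ends (facing +y and -y) are clear windows: no finger may touch them. Light passes along y; either window may face the lamp.
- cell_mid (a point): Centre of the long cell, 30 mm above its underside; the windows' middles lie on its y axis.
- short_cell_a: Short cell, loose, same make: 22 x 22 mm, 60 mm tall, standing on the tray. Leave it. Origin: centre of underside.
- short_cell_b: The other short cell, 22 x 22 x 60 mm, the same as the first. Leave it. Origin: centre of underside.
- tape_roll: White roll of tape lying flat, 90 mm diameter, 24 mm high. Bystander. Origin: centre of underside.
- steel_disc: Faced steel disc lying flat, 120 mm diameter, 12 mm thick. Bystander. Origin: centre of underside.
- stub_shaft: Turned steel stub shaft standing on end, 48 mm diameter at the foot, 110 mm tall. Bystander. Origin: centre of underside.
- oil_bottle: White oil bottle, 64 mm diameter, 170 mm tall. Bystander. Origin: centre of underside.
- spanner: Steel spanner lying on the table. Bystander.
There are look-alikes about, which are no part of the job. Leave any green look-alike of the cell alone.

How it is judged:
By the outcome, as a careful person would: the job done as asked, in the order asked, and still so for the second after the job is handed in, while the arm keeps its last pose, push and grip.
It also fails if it takes over 58 s, if anything falls off the work surface, if the arm or the gripper's body presses on something with over 40 N, if the wrist force passes 120 N, or if a joint passes its speed limit or range.

### The arm

A 7-joint arm with a two-finger parallel gripper is mounted at the origin on the work surface. World frame = base frame: x ahead of the robot, y to its left, z up, the work surface at z = 0. Lengths are in m, angles in rad, forces in N, time in s.
With the tool pointing down it reaches from about 0.425 to 1.025 m from the base axis. Payload 9.4 kg.
Tool frame: the origin (TCP) lies midway between the tips of the shut fingers; the grasp point (between the pads) lies 19 mm behind it (ctrl.grip_point_offset is the z of the grasp point in the tool frame, in m); z points along the fingers, y is the line along which they close (so a half turn about z gives the same grasp; the last joint's range is limited). The gripper opens to 85 mm and grips with 20 to 120 N. Pads are 22 mm wide; open, the fingers measure 114 mm over their backs; the gripper's body (76 mm by 85 mm) begins 54 mm behind the grasp point. The pads swing forward as they close: fully open they stand 13 mm farther back than shut.
Start: joints at [-1.223, 0.599, -0.003, 1.599, 0.002, 0.943, -0.08], TCP at [0.299, 0.661, 0.231] pointing down, gripper open.
Joint ranges: [-2.57, 2.57], [-0.35, 1.97], [-1.29, 1.29], [0.11, 2.56], [-1.05, 4.19], [0.11, 1.86], [-2.63, 2.63]. Speed limits (rad/s): [2.22, 2.22, 3.01, 3.01, 3.14, 3.14, 3.14].

### API

Orientations are given as a unit quaternion [x, y, z, w].
In Python, from workcell import ctrl, vision gives the robot as it stands.
- The arm moves only by the tool arm_command, never from a script. Its argument "deltas" is a list of rows, each a list of 3 entries, a list of its own where there are three numbers: the shift along the world's x, y, z in m, then the turn, a rotation vector about the world's x, y, z in rad, then the opening, from 0 (shut) to 1 (fully open). A call has 1 to 12 rows; each row shifts and turns the commanded pose from where the row before left it; what a row does not reach is not made up. A row lasts 1/8 s, in which the tool goes at most 62.5 mm and 10.7 degrees, less where a joint would pass 70% of its speed; a pose out of reach is approached as far as the arm can. A call with a gripper value outside its range is refused whole. The fingers move at their own pace and stop on an object; "grip_force" is the grip in N (left out, the last holds). Time passes only in rows, so rows that do not move let the fingers close. It gives the time, the measured TCP pose, the force, the opening and the grip force at its end, in the units of the state.
- ctrl.read_state(): the state, without advancing time (a new reading comes with each control period).
- vision.snapshot(name): name is "scene" or "top"; returns (picture, depth): 384x512x3 uint8, red, green, blue; 384x512 float32, m along the optical axis (not along the pixel's ray), 0 where there is no reading.
- vision.get_calibration(name): a dict with "camera_matrix" (3x3 intrinsics, pixels), "origin" and "attitude" of the camera in the world. Camera axes: x right, y down, z forward; pixel columns grow to the right and rows downward; lengths in m; the calibration is good to about 2 mm. A picture is of the moment at which its call begins. get_calibration takes no time and is no camera call.
- ctrl.job_done(): hands the job in; it is judged then, once.
Trained networks look in the newest picture that a camera, given by its name, has taken for a name from the list of things; names that differ only in an ending like _2 or _b are one class to them, and where a whole thing is asked for, a point or a joint stands for the part that bears it (a point fixed in the world has none). Each returns a list of dicts, best first, with "conf" (0 to 1); they miss things now and then, are a little off and sometimes report something else, mostly with a low value. They report only what shows in the picture. A call takes as long as a camera call. They do not tell look-alikes from the thing itself.
- vision.search_frame(camera, thing): "location" ([x, y, z] in m, in world coordinates, good to about 4 mm: the middle of the surface that is visible of it).
The state is a dict: "t": time; "joint_positions": joint angles; "joint_velocities": joint speeds; "effort": joint torques, N m; "tcp_pos": TCP position; "tool_rot": TCP orientation; "wrist_force": force on the tool from outside, world axes, zero at the start; "wrist_torque": the same for the moment, N m; "grip_width": finger opening in m; "finger_force": force on a finger pad.
Only numpy, scipy, OpenCV 4.12 (cv2) and the standard library are available. Lean on these libraries where they do the work, as an engineer would, in place of code of your own. Each camera call takes 0.05 s, during which the arm holds its last target. There are 200 camera calls.

## Working session

There is one attempt and no reset: what is moved stays moved. The work goes in short steps, Python scripts to look and compute and a tool call to move; the robot and the scene stay as the last step left them, time stands still between calls to the robot, and variables do not carry over. Pictures are saved under pics/ and viewed, at most 10 in all, crops included, and the job is handed in when it is done.

Besides the shell and the picture viewer there is one more tool, called after "Request:" by a JSON object that holds its "method" and its "body", one argument or row to a line. arm_command: Moves the arm, as the interface text tells. Its arguments: {"type":"object","properties":{"deltas":{"type":"array","items":{"type":"array"}},"grip_force":{"type":"number"}},"required":["deltas"]}

```bash
ls; mkdir -p pics
cat > h.py <<'E'
import numpy as np, cv2
from workcell import ctrl, vision
from scipy.spatial.transform import Rotation as R
def cal(n):
    c=vision.get_calibration(n); K=np.array(c["camera_matrix"]); a=np.array(c["attitude"])
    M=a if a.shape==(3,3) else R.from_quat(a).as_matrix()
    return K,M,np.array(c["origin"])
def cloud(n,d):
    K,M,o=cal(n); v,u=np.mgrid[:d.shape[0],:d.shape[1]]
    p=np.stack([(u-K[0,2])/K[0,0]*d,(v-K[1,2])/K[1,1]*d,d],-1)@M.T+o
    p[d==0]=np.nan; return p
def proj(n,p):
    K,M,o=cal(n); q=(np.asarray(p)-o)@M; return (q@K.T)[...,:2]/q[...,2:3]
E
python3 - <<'E'
from h import *
for n in ("scene","top"):
    im,d=vision.snapshot(n); np.savez("s_"+n,im=im,d=d)
    cv2.imwrite(f"pics/{n}1.png",cv2.resize(im[:,:,::-1],(800,600),interpolation=cv2.INTER_CUBIC))
    print(n,[np.round(x,3).tolist() for x in cal(n)])
    for t in ("bench","lever_ball","tray","cell","short_cell_a"):
        print(t,[(np.round(r["location"],3).tolist(),round(r["conf"],2),proj(n,r["location"]).round().tolist()) for r in vision.search_frame(n,t)])
print(ctrl.read_state())
E
```

```text
pics
scene [[[399.475, 0.0, 248.457], [0.0, 399.475, 192.846], [0.0, 0.0, 1.0]], [[0.747, 0.482, -0.457], [0.664, -0.526, 0.531], [0.015, -0.701, -0.713]], [1.094, -0.55, 0.916]]
bench [([0.603, 0.094, 0.052], 0.89, [265.0, 203.0])]
lever_ball [([0.513, 0.247, 0.119], 0.37, [275.0, 148.0])]
tray [([0.498, -0.344, 0.01], 0.85, [123.0, 286.0]), ([0.487, -0.244, 0.052], 0.19, [149.0, 250.0])]
cell [([0.486, -0.245, 0.054], 0.71, [148.0, 250.0]), ([0.338, -0.26, 0.043], 0.63, [111.0, 226.0]), ([0.635, -0.255, 0.057], 0.56, [183.0, 285.0])]
short_cell_a [([0.508, -0.401, 0.055], 0.76, [102.0, 294.0]), ([0.493, -0.323, 0.046], 0.59, [126.0, 272.0]), ([0.789, 0.001, 0.01], 0.4, [294.0, 266.0])]
top [[[439.324, 0.0, 257.567], [0.0, 439.324, 191.133], [0.0, 0.0, 1.0]], [[-0.019, -0.999, 0.05], [-1.0, 0.019, -0.001], [0.001, -0.05, -0.999]], [0.504, 0.055, 1.364]]
bench [([0.477, -0.324, 0.007], 0.7, [380.0, 219.0]), ([0.574, 0.109, 0.012], 0.67, [239.0, 190.0]), ([0.751, -0.18, 0.005], 0.24, [331.0, 132.0])]
lever_ball []
tray [([0.479, -0.326, 0.005], 0.79, [381.0, 219.0])]
cell [([0.621, -0
[... 299 characters left out ...]
7475, -0.00249654,  1.59941799,  0.00175127,
        0.94287022, -0.07980972]), 'joint_velocities': array([-4.82083710e-04, -6.42224151e-05,  1.90617536e-03, -1.06926901e-03,
       -3.84261558e-05, -7.29941234e-04,  1.16709381e-03]), 'effort': array([-1.72999851e-03, -7.75775886e+01,  1.56304423e+00, -2.58270836e+01,
        1.23998697e-02,  2.27966833e-03, -2.13144421e-05]), 'tcp_pos': array([0.29879252, 0.66056531, 0.23128658]), 'tool_rot': array([2.10812954e-01, 9.77526418e-01, 1.51945527e-05, 6.60865305e-06]), 'wrist_force': array([-0.36092606, -0.37151563,  0.71594889]), 'wrist_torque': array([0.01482946, 0.03938176, 0.03687034]), 'finger_force': 0.0, 'grip_width': 0.08556597823455041}
```

View pics/scene1.png

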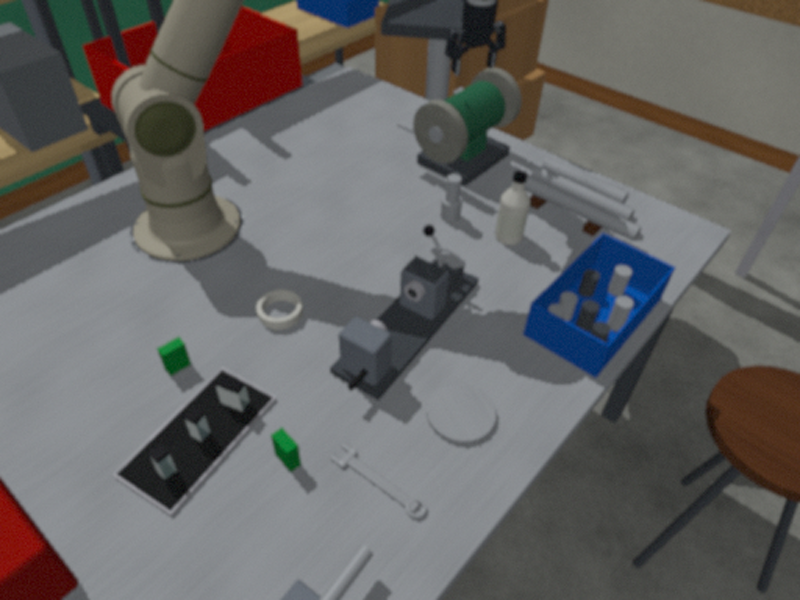

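View pics/top1.png

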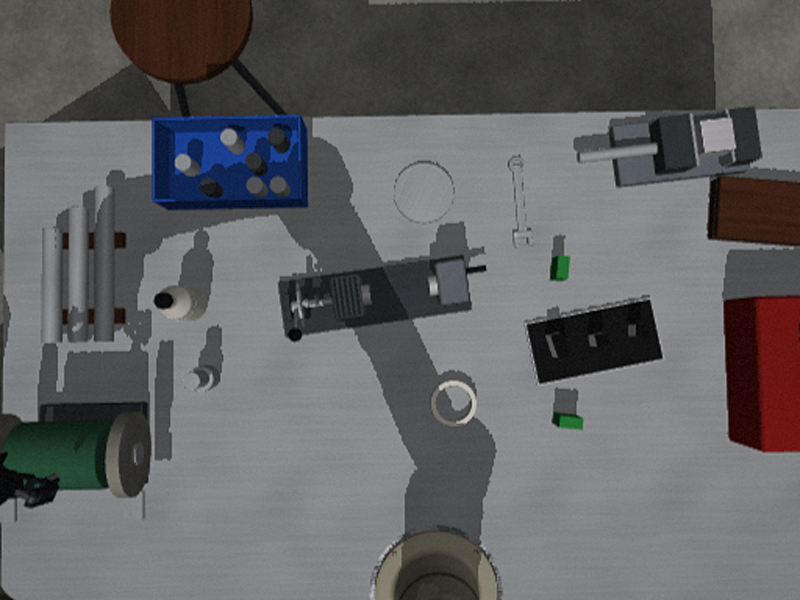

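The scene view shows the long cell (800x600 px) at about (233,398), and the two short cells at (198,428) and (163,465). The lever ball is at (429,230). In the top view the bench runs from (280,305) to (470,285) with the ball at (294,335); the tray is around (594,340). The green look-alikes are off the tray.

Run:
```python
from h import *
def rect(name,P):
    r=cv2.minAreaRect((P[:,:2]*1000).astype(np.float32)); print(name,len(P),np.round(r[0],1),np.round(r[1],1),round(r[2],1),'zmed',np.round(np.median(P[:,2]),4))
z=np.load("s_top.npz"); p=cloud("top",z["d"]).reshape(-1,3); im=z["im"].reshape(-1,3)
zs=np.load("s_scene.npz"); ps=cloud("scene",zs["d"]).reshape(-1,3); ims=zs["im"].reshape(-1,3)
def sel(p,lo,hi): return np.all((p>lo)&(p<hi),1)
for n,q in(("top",p),("scene",ps)):
    print(n)
    t=q[sel(q,[.4,-.2,-.01],[.75,.35,.01])]; 
    rect("plate",q[sel(q,[.45,-.09,.010],[.68,.33,.022])])
    h=q[sel(q,[.45,-.09,.107],[.68,.33,.118])]
    rect("det",h[h[:,1]<.05]); rect("lamp",h[(h[:,1]>.1)&(h[:,1]<.23)])
    b=q[sel(q,[.44,.2,.105],[.62,.33,.16])]; rect("ball",b); print(b.min(0),b.max(0))
    for nm,y0,y1 in(("long",-.285,-.2),("s1",-.355,-.285),("s2",-.44,-.355)):
        c=q[sel(q,[.42,y0,.055],[.56,y1,.075])]; rect(nm,c) if len(c)>3 else print(nm,len(c))
rect("trayedge",p[sel(p,[.38,-.48,.003],[.58,-.17,.012])])
def crop(im,a,b,c,d,s): return cv2.resize(im[a:b,c:d,::-1],None,fx=s,fy=s,interpolation=cv2.INTER_CUBIC)
A=crop(z["im"],180,250,330,430,4); B=crop(zs["im"],225,330,70,185,4)
C=crop(zs["im"],130,260,205,315,4); D=crop(z["im"],160,230,170,310,4)
W=np.zeros((600,800,3),np.uint8)
def put(i,x,y,w,h): W[y:y+h,x:x+w]=cv2.resize(i,(w,h))
put(A,0,0,400,280);put(D,400,0,400,200);put(B,0,280,350,320);put(C,400,200,338,400)
cv2.imwrite("pics/c1.png",W)
```

```text
top
plate 2515 [566.3 124.4] [409.8 183. ] 89.6 zmed 0.0169
det 513 [594.7 -31. ] [79.2 67. ] 7.1 zmed 0.1126
lamp 428 [571.9 149.4] [79.6 67.6] 7.9 zmed 0.1132
ball 62 [503.1 250.4] [22.  23.6] 42.7 zmed 0.1243
[0.49278276 0.23952336 0.11389067] [0.51549235 0.26272014 0.13081958]
long 126 [ 474.9 -242. ] [44.2 23.1] 17.5 zmed 0.0661
s1 66 [ 483.8 -320.5] [21.7 22.7] 10.7 zmed 0.0667
s2 67 [ 499.3 -397.1] [21.4 20.8] 89.0 zmed 0.0659
scene
plate 1561 [580.8 108.7] [112.  369.6] 7.3 zmed 0.0178
det 472 [599.3 -33. ] [80.7 64.1] 7.1 zmed 0.1133
lamp 255 [576.9 147. ] [76.8 66.4] 6.3 zmed 0.1145
ball 53 [535.1 238.7] [22.1 75.8] 66.8 zmed 0.122
[0.49802316 0.2135601  0.10519622] [0.56556609 0.25862003 0.13032807]
long 166 [ 478.6 -241.4] [44.9 24.4] 16.9 zmed 0.0669
s1 101 [ 487.7 -320.9] [24.7 22.7] 14.1 zmed 0.0668
s2 113 [ 503.6 -397.9] [22.2 25.3] 89.3 zmed 0.0666
trayedge 3521 [ 480.  -324.9] [309.7 199.5] 90.0 zmed 0.0066
```

View pics/c1.png

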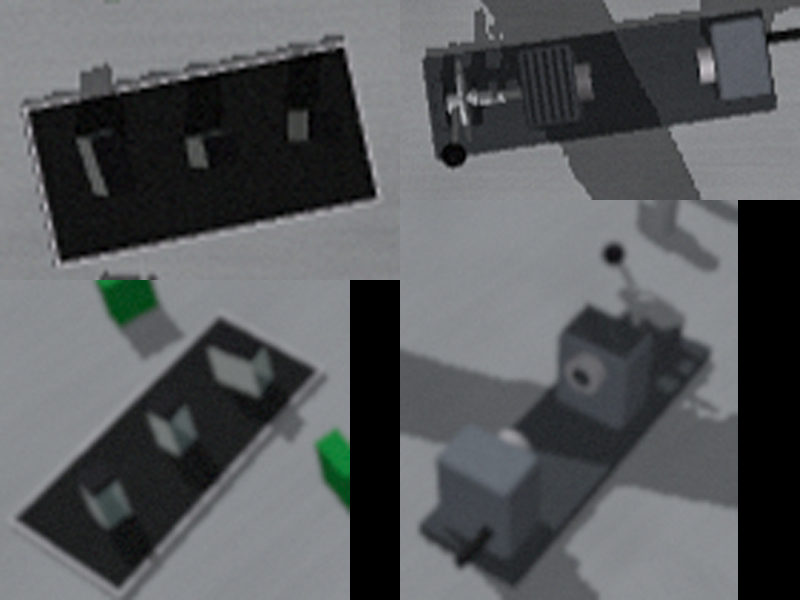

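The crop shows the long cell with its long axis roughly along world x, so cell y is at about 17°. Bench yaw is about 7.2° with its origin near (0.585, 0.059). The ball is at about (0.506, 0.251, 0.118), which puts the lever near −0.65 rad. Plan: pinch the ball along bench x, carry it along the arc to (0.560, 0.257, 0.135), then release. First I move above the ball.

Request:
{"method": "arm_command", "body": {
  "deltas": [
    [[0.026,-0.051,0],[0,0,-0.17],1],
    [[0.026,-0.051,0],[0,0,-0.17],1],
    [[0.026,-0.051,0],[0,0,-0.17],1],
    [[0.026,-0.051,0],[0,0,-0.17],1],
    [[0.026,-0.051,0],[0,0,-0.17],1],
    [[0.026,-0.051,0],[0,0,-0.17],1],
    [[0.026,-0.051,0],[0,0,0],1],
    [[0.026,-0.051,0],[0,0,0],1],
    [[0,0,-0.03],[0,0,0],1],
    [[0,0,0],[0,0,0],1]
  ],
  "grip_force": 20
}}

```text
t: 1.85
tcp_pos: [0.506, 0.2517, 0.2001]
tool_rot: [0.662, 0.75, -0.001, -0.001]
wrist_force: [-0.4, 0.4, 0.1]
grip_width: 0.0855
finger_force: 0.0
```

Request:
{"method": "arm_command", "body": {
  "deltas": [
    [[0,0,-0.03],[0,0,0],1],
    [[0,0,-0.03],[0,0,0],1],
    [[0,0,-0.028],[0,0,0],1],
    [[0,0,0],[0,0,0],1]
  ]
}}

```text
t: 2.35
tcp_pos: [0.5058, 0.2533, 0.1125]
tool_rot: [0.661, 0.751, -0.001, -0.001]
wrist_force: [-0.6, 0.1, 0.4]
grip_width: 0.085
finger_force: 0.0
```

Run:
```python
from h import *
im,d=vision.snapshot("scene"); t=vision.snapshot("top")[0]
a=cv2.resize(im[90:210,200:340,::-1],(466,400),interpolation=cv2.INTER_CUBIC)
b=cv2.resize(t[150:250,150:230,::-1],(320,400),interpolation=cv2.INTER_CUBIC)
cv2.imwrite("pics/g1.png",np.hstack([a,b]))
print(ctrl.read_state()["tcp_pos"])
```

```text
[0.5070524  0.25337712 0.11426482]
```

View pics/g1.png

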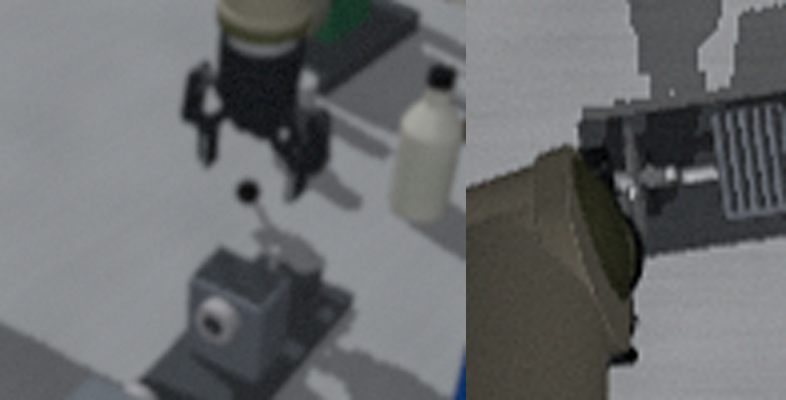

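The ball at (248,190) lies between the fingertips at (207,165) and (293,197), so the straddle is good. I close on it.

Request:
{"method": "arm_command", "body": {
  "deltas": [
    [[0,0,0],[0,0,0],0.2],
    [[0,0,0],[0,0,0],0.2],
    [[0,0,0],[0,0,0],0.2],
    [[0,0,0],[0,0,0],0.2],
    [[0,0,0],[0,0,0],0.2],
    [[0,0,0],[0,0,0],0.2]
  ],
  "grip_force": 20
}}

```text
t: 3.2
tcp_pos: [0.5054, 0.2525, 0.1136]
tool_rot: [0.661, 0.75, -0.001, -0.001]
wrist_force: [-5.1, -0.2, 7.7]
grip_width: 0.0229
finger_force: 19.6
```

The pads hold the upper half of the ball (width 22.9 mm, upward force), so I regrip lower.

Request:
{"method": "arm_command", "body": {
  "deltas": [
    [[0,0,0],[0,0,0],0.5],
    [[0,0,0],[0,0,0],0.5],
    [[0,0,-0.008],[0,0,0],0.5],
    [[0,0,0],[0,0,0],0.2],
    [[0,0,0],[0,0,0],0.2],
    [[0,0,0],[0,0,0],0.2],
    [[0,0,0],[0,0,0],0.2]
  ],
  "grip_force": 20
}}

```text
t: 4.08
tcp_pos: [0.5059, 0.2523, 0.105]
tool_rot: [0.661, 0.75, -0.001, -0.0]
wrist_force: [-4.8, -0.9, 0.4]
grip_width: 0.0234
finger_force: 19.5
```

Request:
{"method": "arm_command", "body": {
  "deltas": [
    [[0.0065,0.001,0.005],[0,0,0],0.2],
    [[0.0072,0.001,0.0044],[0,0,0],0.2],
    [[0.0077,0.001,0.0037],[0,0,0],0.2],
    [[0.008,0.001,0.0029],[0,0,0],0.2],
    [[0.008,0.001,0.0021],[0,0,0],0.2],
    [[0.0085,0.001,0.0013],[0,0,0],0.2],
    [[0.0085,0.001,0.0004],[0,0,0],0.2],
    [[0,0,0],[0,0,0],0.2],
    [[0,0,0],[0,0,0],0.2]
  ]
}}

```text
t: 5.2
tcp_pos: [0.5616, 0.2597, 0.1254]
tool_rot: [0.661, 0.75, 0.001, 0.0]
wrist_force: [-2.4, -0.1, 3.1]
grip_width: 0.0232
finger_force: 20.1
```

Run:
```python
from h import *
im,d=vision.snapshot("scene")
a=cv2.resize(im[100:200,210:320,::-1],(660,600),interpolation=cv2.INTER_CUBIC)
cv2.imwrite("pics/g2.png",a)
s=ctrl.read_state(); print(s["tcp_pos"],s["wrist_force"],s["grip_width"])
```

```text
[0.56158914 0.25975439 0.12542922] [-2.66678331  0.74347149  3.70524683] 0.02311591563843271
```

View pics/g2.png

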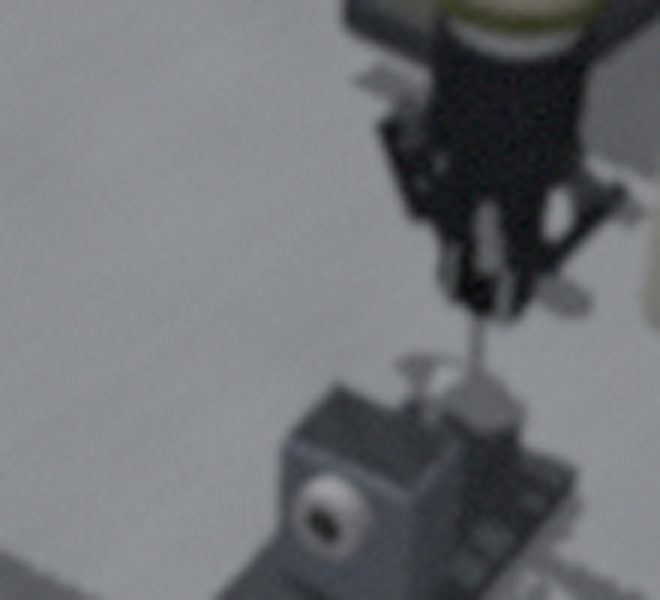

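The lever rod looks upright, at about (478,345). I release, lift and head for the cell, then check the lever from a clear view.

Request:
{"method": "arm_command", "body": {
  "deltas": [
    [[0,0,0],[0,0,0],0.7],
    [[0,0,0],[0,0,0],0.7],
    [[0,0,0.03],[0,0,0],1],
    [[0,0,0.05],[0,0,0],1],
    [[0,-0.05,0.035],[0,0,-0.1745],1],
    [[-0.01,-0.05,0],[0,0,-0.1745],1],
    [[-0.01,-0.05,0],[0,0,-0.1745],1],
    [[-0.01,-0.05,0],[0,0,-0.1745],1],
    [[-0.01,-0.05,0],[0,0,-0.1745],1]
  ]
}}

```text
t: 6.38
tcp_pos: [0.5211, 0.0079, 0.2403]
tool_rot: [0.917, 0.398, 0.001, 0.0]
wrist_force: [0.3, -0.6, 0.8]
grip_width: 0.0856
finger_force: 0.0
```

```bash
cat > lev.py <<'E'
from h import *
import sys
def sel(p,lo,hi): return np.all((p>lo)&(p<hi),1)
ims=[]
for n in("top","scene"):
    im,d=vision.snapshot(n); q=cloud(n,d).reshape(-1,3)
    b=q[sel(q,[.48,.22,.126],[.66,.31,.16])]   # upper cap of ball
    if len(b)>5:
        # fit centre, r=12.5mm
        from scipy.optimize import least_squares
        r=least_squares(lambda c:np.linalg.norm(b-c,axis=1)-.0125,b.mean(0)-[0,0,.006],loss="soft_l1",f_scale=.001).x
        print(n,"ball fit",r.round(4),len(b),"mid",((b.min(0)+b.max(0))/2).round(4))
    for lo,hi,nm in((.107,.119,"heads"),(.012,.021,"plate"),(.052,.063,"cheek")):
        h=q[sel(q,[.45,-.11,lo],[.70,.33,hi])]
        for a,c,t in((-.1,.03,"det"),(.1,.21,"lamp")) if nm=="heads" else ((-.11,.33,nm),) if nm=="plate" else ((.225,.3,nm),):
            g=h[(h[:,1]>a)&(h[:,1]<c)]
            if len(g)>5:
                R_=cv2.minAreaRect((g[:,:2]*1000).astype(np.float32)); print(n,t,np.round(R_[0],1),np.round(R_[1],1),round(R_[2],1))
    uv=proj(n,[.56,.2574,.1]).astype(int); w=cv2.getRectSubPix(im[:,:,::-1].copy(),(80,100),(float(uv[0]),float(uv[1])))
    ims.append(cv2.resize(w,(400,500),interpolation=cv2.INTER_CUBIC))
cv2.imwrite(sys.argv[1],np.hstack(ims))
E
python3 lev.py pics/l1.png
```

```text
top ball fit [0.5596 0.2582 0.1362] 62 mid [0.5601 0.2583 0.1432]
top det [611.1 -35.1] [48.9 54.4] 6.0
top lamp [571.4 150.5] [79.2 66.6] 7.3
top plate [577.1 109.6] [110. 370.] 7.4
top cheek [558.3 252.3] [47.8 49.8] 8.6
scene ball fit [0.5615 0.2588 0.1369] 52 mid [0.5639 0.2557 0.1411]
scene det [599.2 -30.2] [79.5 70.2] 7.5
scene lamp [577.3 146.7] [78.7 66.3] 9.2
scene plate [580.4 109.5] [112.1 372.7] 7.2
scene cheek [562.4 258.6] [50.3 41.3] 4.4
```

View pics/l1.png

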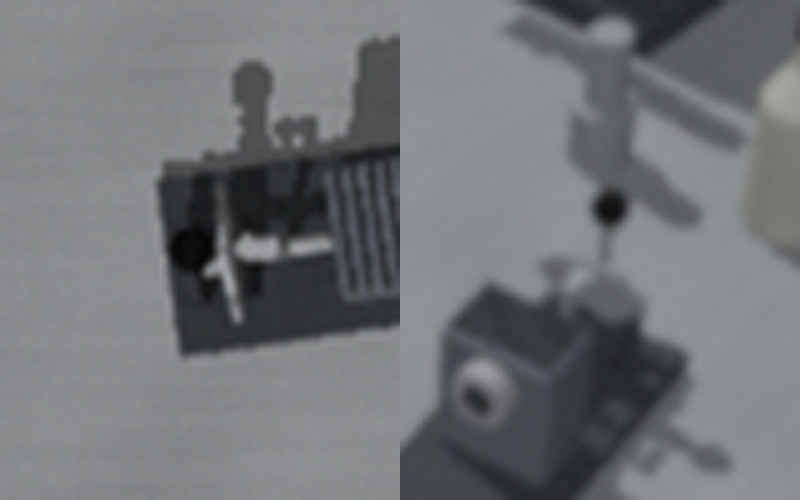

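The lever is upright within about 0.02 rad: bench-x offset of the ball from the pivot is about +2 mm in the top view and 0 mm in the scene view. In the picture the ball stands directly above the pivot. Next, the cell.

Request:
{"method": "arm_command", "body": {
  "deltas": [
    [[-0.009,-0.05,0],[0,0,-0.173],0.65],
    [[-0.009,-0.05,0],[0,0,-0.173],0.65],
    [[-0.009,-0.05,0],[0,0,-0.172],0.65],
    [[-0.009,-0.05,0],[0,0,0],0.65],
    [[-0.0075,-0.05,0],[0,0,0],0.65],
    [[0,0,-0.05],[0,0,0],0.65],
    [[0,0,-0.05],[0,0,0],0.65],
    [[0,0,0],[0,0,0],0.65]
  ]
}}

```text
t: 7.48
tcp_pos: [0.4763, -0.2397, 0.1377]
tool_rot: [0.988, 0.153, -0.002, -0.001]
wrist_force: [-0.0, -0.0, 0.1]
grip_width: 0.0555
finger_force: 0.0
```

Run:
```python
from h import *
im,d=vision.snapshot("scene"); t,_=vision.snapshot("top")
a=cv2.resize(im[200:310,80:200,::-1],(436,400),interpolation=cv2.INTER_CUBIC)
b=cv2.resize(t[170:270,310:400,::-1],(360,400),interpolation=cv2.INTER_CUBIC)
cv2.imwrite("pics/k1.png",np.hstack([a,b]))
s=ctrl.read_state(); print(s["tcp_pos"],s["grip_width"],s["tool_rot"])
```

```text
[ 0.47812167 -0.24079696  0.14086563] 0.05565962072897104 [ 9.88277863e-01  1.52665757e-01 -6.05247107e-05  1.66136474e-04]
```

View pics/k1.png

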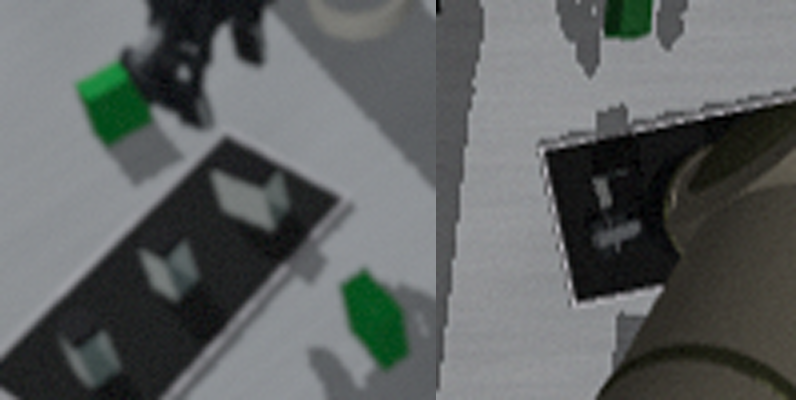

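The fingertips at (202,118) and (255,60) straddle the long cell (250,200), aligned with its broad faces. I descend and grip.

Request:
{"method": "arm_command", "body": {
  "deltas": [
    [[0,-0.001,-0.04],[0,0,0],0.65],
    [[0,0,-0.04],[0,0,0],0.65],
    [[0,0,-0.038],[0,0,0],0.65],
    [[0,0,0],[0,0,0],0.65],
    [[0,0,0],[0,0,0],0.15],
    [[0,0,0],[0,0,0],0.15],
    [[0,0,0],[0,0,0],0.15],
    [[0,0,0],[0,0,0],0.15],
    [[0,0,0],[0,0,0],0.15]
  ],
  "grip_force": 30
}}

```text
t: 8.7
tcp_pos: [0.4789, -0.2418, 0.0241]
tool_rot: [0.988, 0.153, 0.001, 0.001]
wrist_force: [-0.1, 0.1, 9.2]
grip_width: 0.0215
finger_force: 30.2
```

Gripped at 21.5 mm. I lift straight up, then transfer with an 80° turn.

Request:
{"method": "arm_command", "body": {
  "deltas": [
    [[0,0,0],[0,0,0],0.15],
    [[0,0,0.02],[0,0,0],0.15],
    [[0,0,0.04],[0,0,0],0.15],
    [[0,0,0.05],[0,0,0],0.15],
    [[0,0,0.05],[0,0,0],0.15],
    [[0,0,0.04],[0,0,0],0.15],
    [[0.008,0.025,0],[0,0,0.14],0.15],
    [[0.009,0.025,0],[0,0,0.14],0.15],
    [[0.009,0.025,0],[0,0,0.14],0.15],
    [[0.009,0.025,0],[0,0,0.14],0.15],
    [[0.009,0.025,0],[0,0,0.14],0.15],
    [[0.009,0.025,0],[0,0,0.14],0.15]
  ],
  "grip_force": 50
}}

```text
t: 10.2
tcp_pos: [0.5307, -0.0906, 0.2235]
tool_rot: [0.839, 0.544, 0.001, 0.0]
wrist_force: [-0.0, -0.7, -0.8]
grip_width: 0.0215
finger_force: 49.0
```

Request:
{"method": "arm_command", "body": {
  "deltas": [
    [[0.009,0.025,0],[0,0,0.14],0.15],
    [[0.009,0.025,0],[0,0,0.14],0.15],
    [[0.009,0.025,0],[0,0,0.14],0.15],
    [[0.009,0.025,0],[0,0,0.13],0.15],
    [[0.009,0.025,0],[0,0,0],0.15],
    [[0.009,0.025,0],[0,0,0],0.15],
    [[0,0,0],[0,0,0],0.15],
    [[0,0,0],[0,0,0],0.15]
  ]
}}

```text
t: 11.2
tcp_pos: [0.5843, 0.0579, 0.2228]
tool_rot: [0.661, 0.75, -0.0, 0.0]
wrist_force: [-0.3, -0.1, -0.5]
grip_width: 0.0214
finger_force: 49.1
```

Now I check the held cell against the bench, in the scene camera.

```bash
cat > chk.py <<'E'
from h import *
import sys
from scipy.ndimage import label
zc=float(sys.argv[1])  # expected cell mid z
im,d=vision.snapshot("scene"); q=cloud("scene",d); s=ctrl.read_state(); o=np.array([.586,.060]); th=np.radians(7.25)
B=np.array([[np.cos(th),np.sin(th)],[-np.sin(th),np.cos(th)]])
b=q.copy(); b[...,:2]=(q[...,:2]-o)@B.T
m=(abs(b[...,0])<.03)&(abs(b[...,1])<.05)&(abs(b[...,2]-zc)<.05)
m[np.isnan(q[...,0])]=False
bb=b[m]; print("tcp bench",(B@(s["tcp_pos"][:2]-o)).round(4),s["tcp_pos"][2].round(4),len(bb))
for z0 in np.arange(zc-.05,zc+.05,.008):
    g=bb[(bb[:,2]>=z0)&(bb[:,2]<z0+.008)]
    if len(g)>3: print(round(z0,3),len(g),"x",g[:,0].min().round(4),g[:,0].max().round(4),"y",g[:,1].min().round(4),g[:,1].max().round(4))
w=bb[(bb[:,1]<-.015)&(abs(bb[:,2]-zc)<.02)]; print("window -y face median y",np.median(w[:,1]).round(4))
f=bb[(bb[:,0]>.006)]; print("+x face median",np.median(f[:,0]).round(4))
print("zmin",np.percentile(bb[:,2],[0,2,5]).round(4))
uv=proj("scene",[.586,.06,zc]); w=cv2.getRectSubPix(im[:,:,::-1].copy(),(110,90),(float(uv[0]),float(uv[1])))
cv2.imwrite(sys.argv[2],cv2.resize(w,(733,600),interpolation=cv2.INTER_CUBIC))
print(uv)
E
python3 chk.py 0.235 pics/h1.png
```

```text
tcp bench [-0.002  -0.0022] 0.2227 442
0.201 15 x -0.0124 0.0099 y -0.0261 0.0149
0.209 30 x -0.0131 0.011 y -0.0264 0.0213
0.217 25 x -0.0126 0.011 y -0.0269 -0.0099
0.225 33 x -0.024 0.0171 y -0.0269 -0.0061
0.233 40 x -0.0253 0.0237 y -0.0255 0.0041
0.241 44 x -0.0243 0.0237 y -0.0257 0.0017
0.249 43 x -0.0255 0.0246 y -0.025 0.0028
0.257 48 x -0.0244 0.0227 y -0.0268 0.0044
0.265 93 x -0.0298 0.0246 y -0.0244 0.0113
0.273 56 x -0.0247 0.0299 y -0.0139 0.0085
0.281 15 x -0.0241 0.0221 y -0.0141 0.0104
window -y face median y -0.024
+x face median 0.0135
zmin [0.2058 0.2075 0.2111]
[254.24399538 158.80401721]
```

View pics/h1.png

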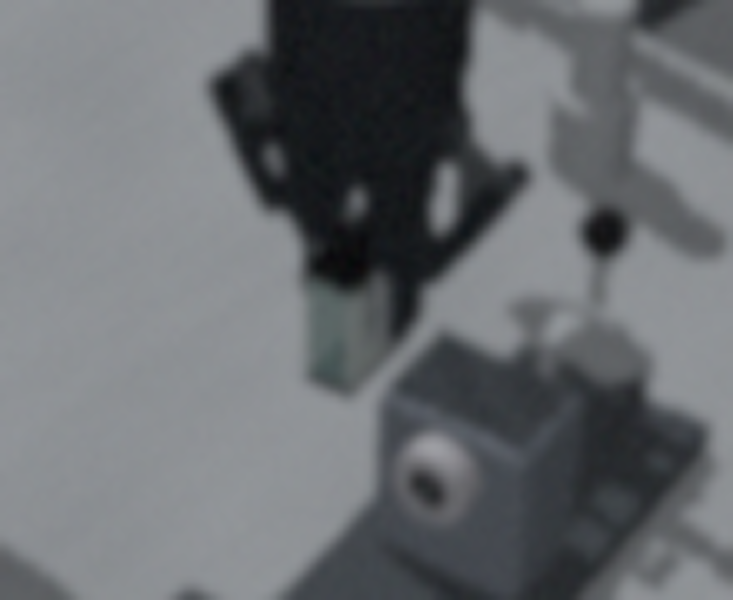

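The cell is held upright, windows along the beam. Its centre is about (−1.5, −2.8) mm off in the bench frame, and its mid is about 12.5 mm above the TCP. I correct this and lower to TCP z ≈ 0.072.

Request:
{"method": "arm_command", "body": {
  "deltas": [
    [[0.0013,0.003,0],[0,0,0],0.15],
    [[0,0,-0.03],[0,0,0],0.15],
    [[0,0,-0.03],[0,0,0],0.15],
    [[0,0,-0.03],[0,0,0],0.15],
    [[0,0,-0.03],[0,0,0],0.15],
    [[0,0,-0.02],[0,0,0],0.15],
    [[0,0,-0.01],[0,0,0],0.15],
    [[0,0,0],[0,0,0],0.15],
    [[0,0,0],[0,0,0],0.15]
  ]
}}

```text
t: 12.38
tcp_pos: [0.5865, 0.0615, 0.0729]
tool_rot: [0.661, 0.75, 0.0, 0.0]
wrist_force: [0.5, -0.3, -0.5]
grip_width: 0.0215
finger_force: 49.1
```

```bash
python3 chk.py 0.085 pics/h2.png; python3 -c "
from h import *
s=ctrl.read_state();print(s['wrist_force'],s['grip_width'],s['tool_rot'],s['t'])"
```

```text
tcp bench [0.0007 0.0015] 0.073 335
0.051 8 x -0.0097 0.0114 y -0.0207 0.0009
0.059 24 x -0.0104 0.0133 y -0.0226 0.0092
0.067 18 x -0.0098 0.013 y -0.0215 -0.0026
0.075 22 x -0.021 0.0194 y -0.0225 -0.0026
0.083 34 x -0.0222 0.0269 y -0.0222 0.008
0.091 33 x -0.0213 0.0267 y -0.0231 0.0101
0.099 29 x -0.021 0.0256 y -0.023 0.0068
0.107 34 x -0.0211 0.0256 y -0.0237 0.0096
0.115 78 x -0.0288 0.0289 y -0.0226 0.0115
0.123 44 x -0.0299 0.03 y -0.0116 0.0109
0.131 11 x -0.0296 0.0247 y -0.0124 0.0117
window -y face median y -0.0206
+x face median 0.0147
zmin [0.054  0.0578 0.0624]
[252.91460857 198.50662841]
[ 0.33857204 -0.03195609 -2.06312032] 0.021484968909007442 [6.61420282e-01 7.50015159e-01 5.15284323e-04 4.55296164e-04] 12.425
```

View pics/h2.png

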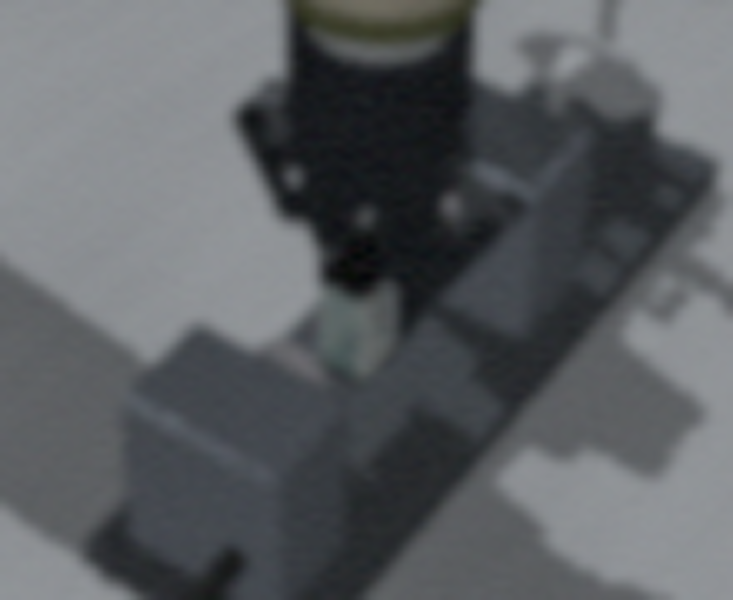

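The cell hangs at (355,330) between the two heads, clear of both. It is centred within about 1 mm, with its mid at about 0.085 m. I hand in.

```bash
python3 -c "
from workcell import ctrl
print(ctrl.job_done())"
```

```text
the job is handed in; nothing more can be done
None
```

I handed the job in at about 12.4 s: the shutter lever stands upright in the marked notch (within about 0.02 rad), and the gripper is holding the long cell by its frosted faces in the light path, centred on the beam to about 1 mm.

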